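# Find the brake unit whose air gap takes the feeler blade

## Robot

A 6-joint arm with a two-finger parallel gripper is mounted at the origin on the work surface. World frame = base frame: x ahead of the robot, y to its left, z up, the work surface at z = 0. Lengths are in m, angles in degrees, forces in N, time in s.
With the tool pointing down it reaches from about 0.3 to 0.75 m from the base axis. Payload 8.5 kg.
Tool frame: the origin (TCP) lies between the finger pads; the fingertips stand env.finger_overhang ahead of it and the grasp point (between the pads) lies 2 mm behind it (env.finger_overhang is the distance from the TCP to the fingertips, in m); z points along the fingers, y is the line along which they close (so a half turn about z gives the same grasp; the last joint's range is limited). The gripper opens to 85 mm and grips with 20 to 120 N. Pads are 22 mm wide; open, the fingers measure 114 mm over their backs; the gripper's body (76 mm by 85 mm) begins 54 mm behind the grasp point. The pads swing forward as they close: fully open they stand 13 mm farther back than shut.
Start: joints at [50.69, 21.807, 74.336, -0, 83.858, -12.336], TCP at [0.249, 0.49, 0.217] pointing down, gripper open.
Joint ranges: [-178.18, 178.18], [-50.72, 133.34], [12.68, 142.11], [-81.47, 261.47], [9.98, 163.14], [-165.26, 165.26]. Speed limits (degrees/s): [136.94, 136.94, 180, 180, 180, 180].

## Interface

Orientations are given as a 3x3 rotation matrix whose columns are the frame's x, y, z axes.
In Python, from rig import env gives the robot as it stands. The module is installed in compiled form; this text tells all that it offers.
- The arm moves only by the tool jog_arm, never from a script. Its arguments are lists of equal length, an entry for each row: "hand": the finger opening in m, from 0 to 0.0854; "travel": the shift along the world's x, y, z in m, a list of three; "yaw": the turn about the world's z in rad. A call has exactly 5 rows; each row shifts and turns the commanded pose from where the row before left it; what a row does not reach is not made up. A row lasts 1/8 s, in which the tool goes at most 62.5 mm and 10.7 degrees, less where a joint would pass 70% of its speed; a pose out of reach is approached as far as the arm can. A call is refused whole if a number of a shift passes 0.0625 or a number of a turn 0.188, either way. A call with a gripper value outside its range is refused whole. The fingers move at their own pace and stop on an object; "grip_force" is the grip in N (left out, the last holds). Time passes only in rows, so rows that do not move let the fingers close, or fill a call up. It gives the time, the measured TCP pose, the force, the opening and the grip force at its end, in the units of the state.
- env.observe(): the state, without advancing time (a new reading comes with each control period).
- env.get_image(name): name is "side" or "top"; returns the picture (384x512x3 uint8, red, green, blue); there is no depth.
- env.calibration(name): a dict with "fx", "fy", "cx", "cy" (pixels), "position" and "rotation" of the camera in the world. Camera axes: x right, y down, z forward; pixel columns grow to the right and rows downward; lengths in m; the calibration is good to about 2 mm. A picture is of the moment at which its call begins. calibration takes no time and is no camera call.
- env.close_job(): hands the job in; it is judged then, once.
The state is a dict: "time_s": time; "q": joint angles; "qvel": joint speeds; "joint_efforts": joint torques, N m; "position": TCP position; "tool_rot": TCP orientation; "ft_force": force on the tool from outside, world axes, zero at the start; "wrist_torque": the same for the moment, N m; "grip_width": finger opening in m; "gripper_force": force on a finger pad.
Only numpy, scipy, OpenCV 4.12 (cv2) and the standard library are available. Lean on these libraries where they do the work, as an engineer would, in place of code of your own. Each camera call takes 0.05 s, during which the arm holds its last target. There are 200 camera calls.

## Task

One of the two brake units has the right air gap, the other is too tight. Pick up the feeler blade and slide it from the front, as far as its handle allows, into the gap that takes it (if it jams, back out and try the other unit). Let go and leave it lying there as the pass mark, and only then push that unit's lever fully over, away from the robot. Leave the other unit's lever and the things around alone.

Things in the scene. Friction and masses are not known exactly. Their poses are not given: they have to be found in the camera images.
- blade: feeler blade tool, 0.2 kg, lying flat on the bench. Origin: centre of the underside of its yellow handle; x runs along the tool to the blade's tip, z up. Handle 80 (x: -40..40) x 26 (y) x 34 (z) mm; steel blade in front of it, x 40..130 mm, 30 mm wide, 6 mm thick (z 0..6, flush with the handle's underside), the last 4 mm only 4 mm thick. Balance point about x = 49 mm.
- blade_grip (a point): good place to hold the handle: x = 20, z = 22 mm in the blade's frame, fingers closing across its 26 mm width (30 N holds it well)
- blade_tip (a point): middle of the blade's front end: x = 130, z = 3 mm in the blade's frame. Fully in, when the handle meets the yoke, it stands 50 mm past the unit's centre, 10 mm out of the back
- unit_left: left (+y) blue brake unit, fixed. Origin on the bench under its centre; front faces its own -x (to the robot), z up. Base plate 100 (x) x 124 (y) x 8 mm. Yoke plate 80 (x: -40..40) x 124 (y) mm on two cheeks at y = +-50..62, underside at z = 50.5, top 70.5 (coil cap, 60 dia, to 82). Under it, centred, a round steel disc, 80 dia. The two units look alike but for the disc's height.
- unit_right: right (-y) blue brake unit, fixed. Origin on the bench under its centre; front faces its own -x (to the robot), z up. Base plate 100 (x) x 124 (y) x 8 mm. Yoke plate 80 (x: -40..40) x 124 (y) mm on two cheeks at y = +-50..62, underside at z = 50.5, top 70.5 (coil cap, 60 dia, to 82). Under it, centred, a round steel disc, 80 dia. The two units look alike but for the disc's height.
- unit_left_gap (a point): mouth of the left unit's air gap, between disc and yoke: x = -40, y = 0, z = 45.25 mm in the unit's frame. The gap is open at front and back; blade goes in along +x. In one unit (drawn anew each time) the disc's top is at z = 40: 10.5 mm gap, the blade passes. In the other it is at 48: 2.5 mm gap, the tip jams here at the front. Poses do not tell which; trying does.
- unit_right_gap (a point): mouth of the right unit's air gap, between disc and yoke: x = -40, y = 0, z = 45.25 mm in the unit's frame. The gap is open at front and back; blade goes in along +x. In one unit (drawn anew each time) the disc's top is at z = 40: 10.5 mm gap, the blade passes. In the other it is at 48: 2.5 mm gap, the tip jams here at the front. Poses do not tell which; trying does.
- lever_left (a joint): verdict lever of the left unit, rad. 0: leans to the unit's front (-x), 1.0: end stop, leaning to +x; starts at 0 to 0.1. Stays where left; takes about 1 N at the tip. Turns about the unit's y axis at x = 35, y = 112, z = 30 mm in the unit's frame, on a grey block 70 x 50 mm, top at z = 43.
- lever_left_tip (a point): centre of the orange ball, 26 mm dia, at the top of the left unit's lever, 70 mm from its pivot: at lever value q in the unit's frame x = 35 + 70 sin(q - 0.5), y = 112, z = 30 + 70 cos(q - 0.5) mm
- lever_right (a joint): verdict lever of the right unit, rad. 0: leans to the unit's front (-x), 1.0: end stop, leaning to +x; starts at 0 to 0.1. Stays where left; takes about 1 N at the tip. Turns about the unit's y axis at x = 35, y = 112, z = 30 mm in the unit's frame, on a grey block 70 x 50 mm, top at z = 43.
- lever_right_tip (a point): centre of the orange ball, 26 mm dia, at the top of the right unit's lever, 70 mm from its pivot: at lever value q in the unit's frame x = 35 + 70 sin(q - 0.5), y = 112, z = 30 + 70 cos(q - 0.5) mm
- grease_can: bystander: white and yellow can, 66 dia x 110 mm, origin under its centre
- tape_roll: bystander: roll of white tape lying flat, 100 dia x 45 mm, origin under its centre
- parts_bin: bystander: open blue plastic bin, 100 x 140 x 70 mm, origin under its centre

How it is judged:
By the outcome, as a careful person would: the job done as asked, in the order asked, and still so for the second after the job is handed in, with the robot touching nothing.
It also fails if it takes over 58 s, if anything falls off the work surface, if the arm or the gripper's body presses on something with over 40 N, if the wrist force passes 120 N, or if a joint passes its speed limit or range.

## Working session

There is one attempt and no reset: what is moved stays moved. The work goes in short steps, Python scripts to look and compute and a tool call to move; the robot and the scene stay as the last step left them, time stands still between calls to the robot, and variables do not carry over. Pictures are saved under pics/ and viewed, at most 10 in all, crops included, and the job is handed in when it is done.

Besides the shell and the picture viewer there is one more tool, called after ">>>" as name(argument=value, ...) on one line, values as JSON. jog_arm: Moves the arm, as the interface text tells. Its arguments: {"type":"object","properties":{"hand":{"type":"array"},"travel":{"type":"array"},"yaw":{"type":"array"},"grip_force":{"type":"number"}},"required":["hand","travel","yaw"]}

```bash
mkdir -p pics; python3 - <<'E'
from rig import env
import cv2
for n in("top","side"):
    im=env.get_image(n); cv2.imwrite(f"pics/{n}0.png",im[:,:,::-1]); 
    c=env.calibration(n); print(n,c)
s=env.observe(); print(s["time_s"],s["position"],s["tool_rot"],env.finger_overhang)
E
```

```text
top {'fx': 473.5642011682949, 'fy': 473.5642011682949, 'cx': 258.6613249555448, 'cy': 183.32787774482077, 'position': array([ 3.27763118e-01, -1.02572563e-03,  1.53925935e+00]), 'rotation': array([[ 0.01762823, -0.98405388,  0.17699491],
       [-0.99979385, -0.01913261, -0.00679638],
       [ 0.01007438, -0.17683862, -0.9841883 ]])}
side {'fx': 400.8918945724308, 'fy': 400.8918945724308, 'cx': 254.27899585348166, 'cy': 191.07120070242664, 'position': array([ 0.30161869, -0.70157464,  0.83486662]), 'rotation': array([[ 0.92737507, -0.27431127,  0.25441859],
       [-0.37403564, -0.66425529,  0.64719569],
       [-0.00853418, -0.69535476, -0.71861598]])}
0.1 [0.2492999  0.48994041 0.21677934] [[-8.91241664e-01  4.53528028e-01 -7.90578575e-04]
 [ 4.53528653e-01  8.91241111e-01 -1.02129356e-03]
 [ 2.41410876e-04 -1.26876940e-03 -9.99999166e-01]] 0.017
```

```bash
python3 - <<'E'
import cv2
im=cv2.imread("pics/top0.png")
cv2.imwrite("pics/top0b.png",cv2.resize(im,(800,600),interpolation=cv2.INTER_CUBIC))
im=cv2.imread("pics/side0.png")
cv2.imwrite("pics/side0b.png",cv2.resize(im,(800,600),interpolation=cv2.INTER_CUBIC))
E
```

```text
(no output)
```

View pics/top0b.png

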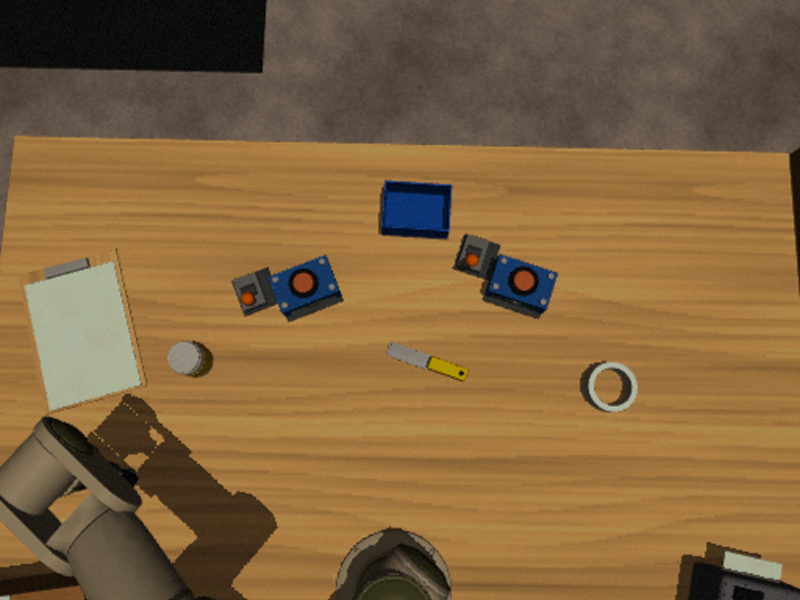

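View pics/side0b.png

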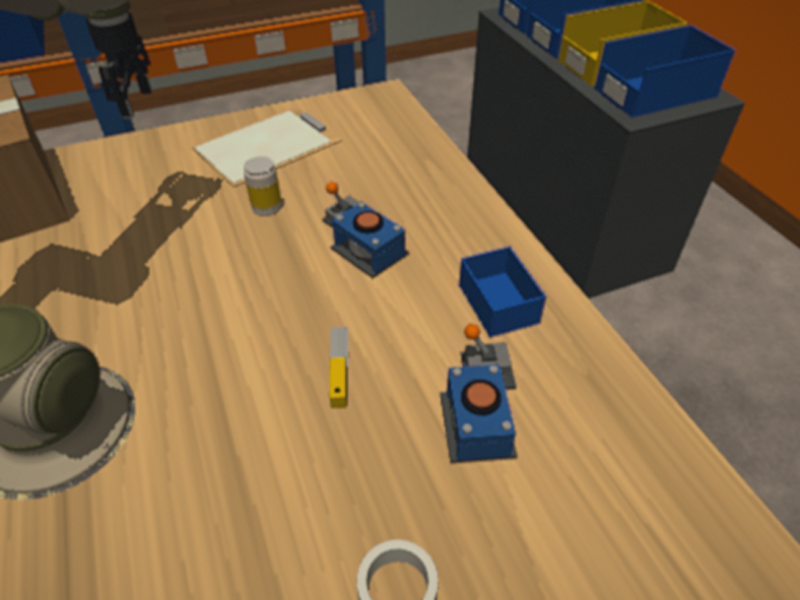

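The top view shows the left unit at about (305,285) and the right one at (522,283). The blade runs from its tip at (388,350) to the handle end at (467,375), and the levers are at (248,298) and (472,260). I'll take enlarged crops for precision.

```bash
python3 - <<'E'
import cv2
def crop(f,o,x0,y0,w,h,s):
    im=cv2.imread(f)[y0:y0+h,x0:x0+w]
    im=cv2.resize(im,None,fx=s,fy=s,interpolation=cv2.INTER_CUBIC)
    for x in range((x0+9)//10*10,x0+w,10): 
        k=int((x+.5-x0)*s); cv2.line(im,(k,0),(k,6 if x%50 else 14),(0,255,255),1); cv2.putText(im,str(x),(k+2,12),0,.3,(255,255,255),1)
    for y in range((y0+9)//10*10,y0+h,10):
        k=int((y+.5-y0)*s); cv2.line(im,(0,k),(6,k),(0,255,255),1); cv2.putText(im,str(y),(8,k+3),0,.3,(255,255,255),1)
    cv2.imwrite(o,im)
crop("pics/top0.png","pics/t1.png",145,145,215,105,3.7)
crop("pics/side0.png","pics/s1.png",200,110,135,190,3.1)
E
```

```text
(no output)
```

View pics/t1.png

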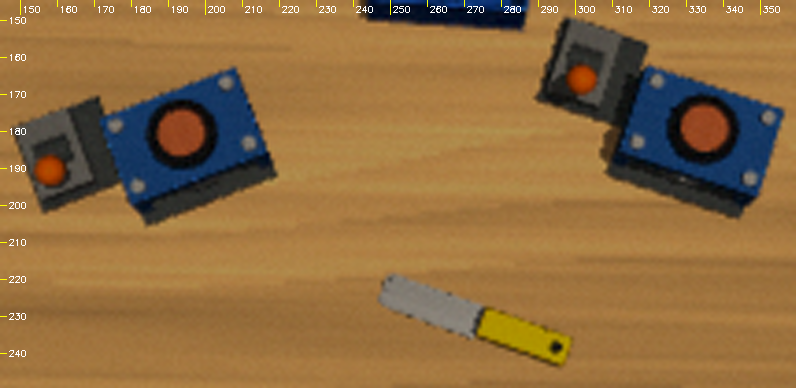

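View pics/s1.png

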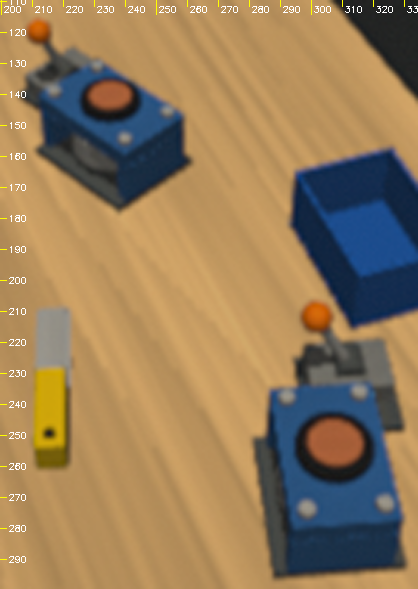

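The crops show the bolts, caps, balls, blade tip and handle corners clearly. Next I'll fit the poses from both views.

```bash
cat > fit.py <<'E'
import numpy as np
from rig import env
from scipy.optimize import least_squares
C={n:env.calibration(n) for n in("top","side")}
def proj(n,P):
    c=C[n];p=(np.atleast_2d(P)-c["position"])@c["rotation"]
    return np.c_[c["fx"]*p[:,0]/p[:,2]+c["cx"],c["fy"]*p[:,1]/p[:,2]+c["cy"]]
def place(p,L):
    c,s=np.cos(p[2]),np.sin(p[2]);L=np.atleast_2d(L)
    return np.c_[p[0]+c*L[:,0]-s*L[:,1],p[1]+s*L[:,0]+c*L[:,1],L[:,2]]
E
cat > run.py <<'E'
from fit import *
T=lambda a:np.array(a)/3.7+[144.5,144.5]
S=lambda a:np.array(a)/3.1+[199.5,109.5]
# order bolts: (+x+y),(+x-y),(-x-y),(-x+y), cap, ball
M={"L":(T([(115,126),(226,83),(249,143),(137,186),(181,132),(50,170)]),S([(54,90),(97,66),(167,110),(124,138),(109,96),(39,31)])),
   "R":(T([(657,81),(768,117),(750,178),(638,142),(704,129),(581,80)]),S([(359,391),(385,502),(307,508),(287,396),(333,442),(317,315)]))}
# side-view L order resolved below by trying rotations
def unit(p,q,a,b,z=.0725):
    return place(p,[(a,b,z),(a,-b,z),(-a,-b,z),(-a,b,z),(0,0,.082),(.035+.07*np.sin(q-.5),.112,.03+.07*np.cos(q-.5))])
M["L"][1][:4]=S([(97,66),(167,110),(124,138),(54,90)])
def f(v):
    r=[]
    for k,i in(("L",0),("R",4)):
        P=unit(v[i:i+3],v[i+3],v[8],v[9])
        for n,m in zip(("top","side"),M[k]): r.append((proj(n,P)-m).ravel())
    return np.concatenate(r)
s=least_squares(f,[.55,.2,.3,.05,.55,-.15,-.3,.05,.03,.05],loss="soft_l1")
print(s.x.round(4)); print(f(s.x).reshape(4,6,2).round(1).tolist())
L=np.array([(130,15,5),(130,-15,5),(-40,13,34),(-40,-13,34),(40,13,34),(40,-13,34)])/1e3
mt=T([(379,298),(391,274),(560,365),(571,340),(474,337),(485,308)])
ms=S([(39,309),(70,309),(34,445),(66,447),(37,367),(67,367)])
g=lambda p:np.r_[(proj("top",place(p,L))-mt).ravel(),(proj("side",place(p,L))-ms).ravel()]
s=least_squares(g,[.42,-.05,1.2],loss="soft_l1");print(s.x.round(4),g(s.x).reshape(2,6,2).round(1).tolist())
E
python3 run.py
```

```text
[ 0.5948  0.1944  0.3962  0.0994  0.6083 -0.2485 -0.3007  0.0496  0.028
  0.0499]
[[[-0.2, 0.1], [-0.5, 0.3], [-0.5, 0.3], [-0.1, 0.2], [-0.5, 0.3], [-0.6, 0.2]], [[0.2, 0.5], [0.3, 0.8], [0.5, 0.6], [0.4, 0.8], [0.6, -0.4], [0.3, 0.3]], [[-0.7, 0.1], [-0.5, 0.1], [-0.6, 0.2], [-0.7, 0.0], [-0.3, -0.4], [-0.4, -0.2]], [[-0.1, 0.6], [0.0, 0.6], [0.1, 0.6], [-0.1, 0.6], [0.7, -0.2], [0.1, 0.5]]]
[ 0.4325 -0.1017  1.2345] [[[-0.7, 1.3], [-0.7, -0.8], [0.9, 0.5], [0.6, -0.5], [0.3, -0.7], [0.2, -0.6]], [[-0.1, -0.0], [0.7, -0.5], [-0.6, 0.8], [-0.1, -0.3], [-0.6, 0.1], [-0.1, -0.4]]]
```

>>> jog_arm(hand=[0.06,0.06,0.06,0.06,0.06], travel=[[0.019,-0.0573,0],[0.019,-0.0573,0],[0.019,-0.0573,0],[0.019,-0.0573,0],[0.019,-0.0573,0]], yaw=[-0.1436,-0.1436,-0.1436,-0.1436,-0.1436], grip_force=35)

```text
time_s: 0.72
position: [0.3446, 0.2018, 0.2173]
tool_rot: [[-0.369, 0.93, 0.0], [0.93, 0.369, -0.0], [-0.0, -0.0, -1.0]]
ft_force: [0.9, -0.6, -0.1]
grip_width: 0.0602
gripper_force: 0.0
```

>>> jog_arm(hand=[0.06,0.06,0.06,0.06,0.06], travel=[[0.019,-0.0573,-0.018],[0.019,-0.0573,-0.018],[0.019,-0.0573,-0.018],[0.019,-0.0573,-0.018],[0.019,-0.0573,-0.018]], yaw=[-0.1436,-0.1436,-0.1436,-0.1436,-0.1436])

```text
time_s: 1.35
position: [0.4389, -0.0826, 0.1274]
tool_rot: [[0.335, 0.942, 0.0], [0.942, -0.335, 0.0], [0.0, -0.0, -1.0]]
ft_force: [1.8, 0.2, 1.2]
grip_width: 0.06
gripper_force: 0.0
```

>>> jog_arm(hand=[0.06,0.06,0.06,0.06,0.06], travel=[[0,0,-0.03],[0,0,-0.03],[0,0,-0.025],[0,0,-0.015],[0,0,-0.006]], yaw=[0.005,0,0,0,0])

```text
time_s: 1.98
position: [0.4383, -0.0804, 0.0213]
tool_rot: [[0.325, 0.946, -0.002], [0.946, -0.325, 0.001], [0.0, -0.002, -1.0]]
ft_force: [1.2, 0.1, 0.2]
grip_width: 0.0599
gripper_force: 0.0
```

>>> jog_arm(hand=[0.03,0.02,0.015,0.015,0.015], travel=[[0,0,0],[0,0,0],[0,0,0],[0,0,0],[0,0,0]], yaw=[0,0,0,0,0], grip_force=35)

```text
time_s: 2.6
position: [0.4388, -0.0806, 0.0221]
tool_rot: [[0.325, 0.946, 0.0], [0.946, -0.325, -0.0], [-0.0, 0.0, -1.0]]
ft_force: [0.1, 0.1, 0.3]
grip_width: 0.0148
gripper_force: 0.0
```

The fingers closed on nothing, so I'll take a look.

```bash
python3 - <<'E'
from rig import env
import cv2,numpy as np
a=env.get_image("side")[180:280,170:280];b=env.get_image("top")[200:260,220:320]
a=cv2.resize(a,None,fx=4,fy=4,interpolation=3);b=cv2.resize(b,None,fx=3.5,fy=3.5,interpolation=3)
o=np.zeros((400,800,3),np.uint8);o[:400,:440]=a;o[:210,445:795]=b
cv2.imwrite("pics/g1.png",o[:,:,::-1]);s=env.observe();print(s["position"],s["grip_width"])
E
```

```text
[ 0.43873989 -0.08061257  0.02207189] 0.015203915024347368
```

View pics/g1.png

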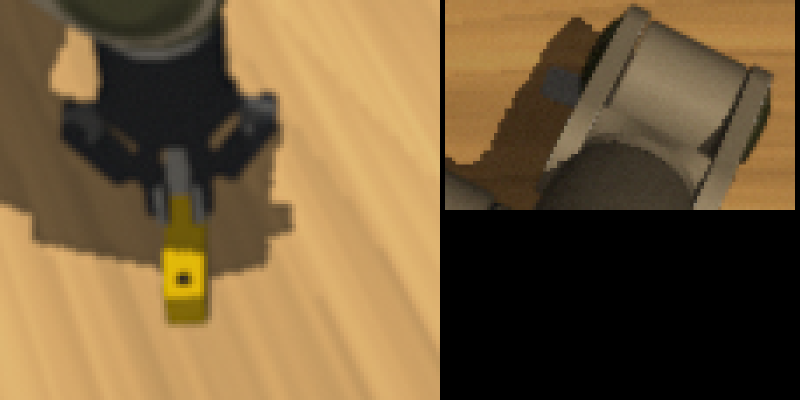

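```bash
python3 - <<'E'
from fit import *
k=lambda P:((proj("side",P)-[169.5,179.5])*4).round(0).tolist()
p=[.4325,-.1017,1.2345]
print("tip",k([[.4387,-.0806,.005],[.4387,-.0806,.02],[.4387,-.0806,.034]]))
L=np.array([(130,15,5),(130,-15,5),(-40,13,34),(-40,-13,34),(40,13,34),(40,-13,34),(-40,13,0),(-40,-13,0),(20,13,34),(20,-13,34)])/1e3
print(k(place(p,L)))
s=env.observe();print(s["time_s"],s["ft_force"],s["gripper_force"],s["joint_efforts"].round(1) if hasattr(s["joint_efforts"],'round') else s["joint_efforts"])
E
```

```text
tip [[187.0, 243.0], [185.0, 229.0], [183.0, 215.0]]
[[170.0, 119.0], [213.0, 117.0], [162.0, 297.0], [205.0, 296.0], [165.0, 194.0], [206.0, 192.0], [166.0, 329.0], [208.0, 328.0], [164.0, 219.0], [206.0, 217.0]]
2.7 [0.57400316 0.45450587 1.15854401] 0.0 [  0.  -39.3 -12.7  -0.    0.    0. ]
```

```bash
python3 - <<'E'
from rig import env
import cv2,numpy as np
a=env.get_image("side")[198:268,180:250]
cv2.imwrite("pics/g2.png",cv2.resize(np.clip(a*1.6,0,255).astype(np.uint8),None,fx=8,fy=8,interpolation=0)[:,:,::-1])
E
```

```text
(no output)
```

View pics/g2.png

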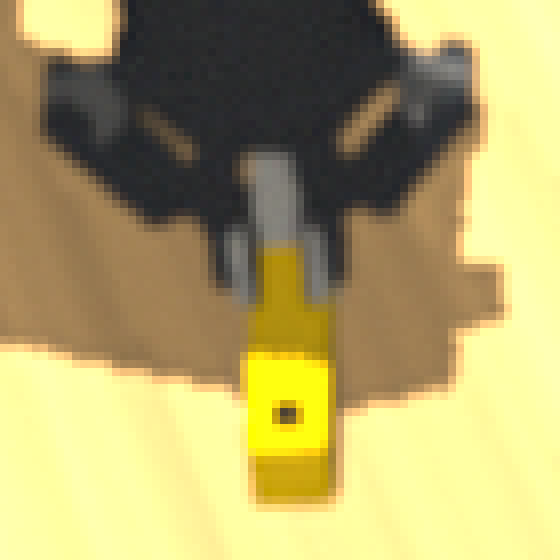

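```bash
python3 - <<'E'
from fit import *
for z in(.195,.2,.205,.21,.22,.23,.24,.25):
    P=np.array([.2493,.4899,z]); y=np.array([.4535,.891,0])*.05
    print(z,(proj("side",[P,P+y,P-y])*1.5625).round(0).tolist())
import cv2
a=cv2.imread("pics/side0.png")[0:85,40:110]
cv2.imwrite("pics/g3.png",cv2.resize(np.clip(a*1.8,0,255).astype(np.uint8),None,fx=7,fy=7,interpolation=3))
P=np.array([.2493,.4899,0]);y=np.array([.4535,.891,0])
for z in(.20,.217,.23): print(((proj("side",[P+[0,0,z],P+y*.0427+[0,0,z],P-y*.0427+[0,0,z]])-[39.5,-.5])*7).round(0).tolist())
E
```

```text
0.195 [[146.0, 128.0], [155.0, 114.0], [136.0, 142.0]]
0.2 [[145.0, 125.0], [154.0, 112.0], [135.0, 139.0]]
0.205 [[144.0, 123.0], [154.0, 110.0], [135.0, 137.0]]
0.21 [[144.0, 121.0], [153.0, 108.0], [134.0, 135.0]]
0.22 [[142.0, 116.0], [151.0, 103.0], [132.0, 130.0]]
0.23 [[140.0, 111.0], [150.0, 98.0], [130.0, 125.0]]
0.24 [[139.0, 106.0], [148.0, 94.0], [129.0, 120.0]]
0.25 [[137.0, 102.0], [147.0, 89.0], [127.0, 115.0]]
[[374.0, 565.0], [409.0, 515.0], [337.0, 618.0]]
[[362.0, 530.0], [398.0, 479.0], [324.0, 582.0]]
[[353.0, 502.0], [389.0, 452.0], [314.0, 555.0]]
```

View pics/g3.png

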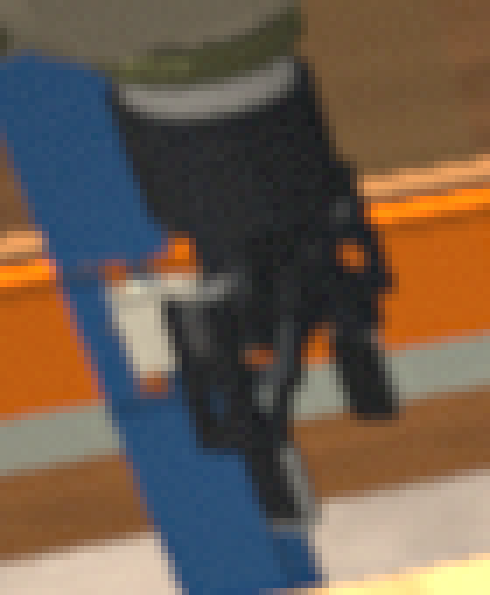

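In the earlier shot and here, the fingertips (8x crop, about (240,300) and (320,300)) sit about 34 mm higher than the reported TCP implies. They closed above the handle. I'll open and go lower carefully, watching the force.

>>> jog_arm(hand=[0.06,0.06,0.06,0.06,0.06], travel=[[0,0,0],[0,0,0],[0,0,-0.007],[0,0,-0.007],[0,0,-0.007]], yaw=[0,0,0,0,0])

```text
time_s: 3.38
position: [0.4386, -0.0805, 0.0003]
tool_rot: [[0.325, 0.946, -0.0], [0.946, -0.325, 0.0], [0.0, -0.001, -1.0]]
ft_force: [-0.0, 0.1, 0.1]
grip_width: 0.0597
gripper_force: 0.0
```

```bash
python3 - <<'E'
from rig import env
import cv2,numpy as np
s=env.observe();print(s["position"],s["ft_force"],s["grip_width"])
a=env.get_image("side")[198:268,180:250]
cv2.imwrite("pics/g4.png",cv2.resize(np.clip(a*1.6,0,255).astype(np.uint8),None,fx=8,fy=8,interpolation=0)[:,:,::-1])
E
```

```text
[ 4.38586292e-01 -8.05463326e-02  3.46950179e-04] [-0.0444359   0.07005606  0.11043766] 0.05971710979810541
```

View pics/g4.png

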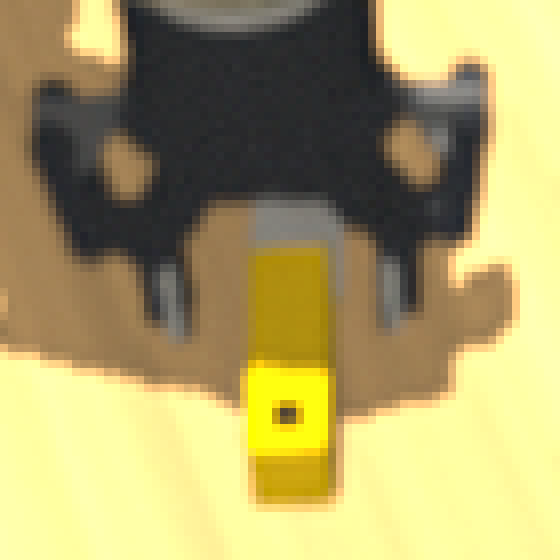

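Fingertips (8x crop) are at about (175,338) and (395,325), straddling the handle at roughly z = 20 mm. I'll go about 10 mm lower and close.

>>> jog_arm(hand=[0.05,0.05,0.05,0.05,0.05], travel=[[0,0,-0.003],[0,0,-0.003],[0,0,-0.002],[0,0,-0.002],[0,0,0]], yaw=[0,0,0,0,0])

```text
time_s: 4.05
position: [0.4387, -0.0806, -0.009]
tool_rot: [[0.325, 0.946, -0.0], [0.946, -0.325, 0.0], [0.0, -0.0, -1.0]]
ft_force: [0.1, -1.0, -0.6]
grip_width: 0.0501
gripper_force: 0.0
```

>>> jog_arm(hand=[0.03,0.02,0.015,0.015,0.015], travel=[[0,0,0],[0,0,0],[0,0,0],[0,0,0],[0,0,0]], yaw=[0,0,0,0,0], grip_force=35)

```text
time_s: 4.68
position: [0.4389, -0.0807, -0.0088]
tool_rot: [[0.325, 0.946, 0.001], [0.946, -0.325, -0.0], [-0.0, 0.001, -1.0]]
ft_force: [0.2, -0.2, 6.0]
grip_width: 0.0254
gripper_force: 35.2
```

```bash
cat > plan.py <<'E'
from fit import *
U={"L":[.5948,.1944,.3962],"R":[.6083,-.2485,-.3007]}
E
python3 - <<'E'
from plan import *
import cv2
im=cv2.imread("pics/side0.png").astype(float)
for k in U:
    for yy in(-.01,0.,.01):
        z=np.arange(.066,.012,-.002);p=proj("side",place(U[k],np.c_[0*z-.04,0*z+yy,z])).astype(np.float32)
        v=cv2.remap(im,p[:,0].copy(),p[:,1].copy(),1)[:,0] if 0 else cv2.remap(im.astype(np.float32),p[:,:1].copy(),p[:,1:].copy(),1)[:,0]
        print(k,yy,[f"{int(a*1e3)}:{int(b[0])},{int(b[2])}" for a,b in zip(z,v)])
    # TCP stand: tip 20 mm short / flush-in; TCP at blade x=22
    for d in(-.168,-.148,-.058): print(k,d,place(U[k],[d,0,0]).round(4))
E
```

```text
L -0.01 ['66:80,27', '64:72,24', '62:65,22', '60:64,26', '57:65,30', '55:67,40', '53:68,49', '51:70,58', '49:72,67', '47:72,71', '45:73,77', '43:73,78', '41:73,80', '39:73,79', '37:72,78', '35:72,79', '33:73,79', '31:74,81', '29:75,83', '27:75,82', '25:73,80', '23:69,74', '21:63,68', '19:54,58', '17:46,48', '15:43,46', '13:40,42', '11:48,50']
L 0.0 ['66:79,27', '64:69,25', '62:66,25', '60:64,26', '57:64,30', '55:66,34', '53:67,44', '51:68,55', '49:72,65', '47:76,78', '45:77,81', '43:79,86', '41:77,83', '39:75,81', '37:74,80', '35:74,80', '33:74,80', '31:74,80', '29:74,80', '27:73,80', '25:71,77', '23:68,74', '21:63,68', '19:58,63', '17:54,58', '15:50,53', '13:52,54', '11:54,56']
L 0.01 ['66:80,27', '64:73,25', '62:66,24', '60:64,24', '57:64,25', '55:63,28', '53:64,32', '51:63,40', '49:62,48', '47:62,56', '45:63,63', '43:64,67', '41:65,71', '39:65,71', '37:65,72', '35:65,71', '33:65,71', '31:65,71', '29:65,71', '27:63,68', '25:62,66', '23:59,63', '21:56,60', '19:55,58', '17:54,56', '15:54,56', '13:54,56', '11:56,58']
L -0.168 [[0.4398 0.1296 0.    ]]
L -0.148 [[0.4583 0.1373 0.    ]]

[... 476 characters left out ...]
,43', '49:60,47', '47:59,49', '45:57,51', '43:56,52', '41:54,53', '39:53,52', '37:52,53', '35:52,55', '33:53,57', '31:54,58', '29:55,60', '27:54,58', '25:53,57', '23:53,57', '21:53,57', '19:54,58', '17:55,59', '15:57,60', '13:59,62', '11:60,63']
R 0.01 ['66:90,30', '64:85,30', '62:75,28', '60:67,27', '57:60,27', '55:54,28', '53:50,28', '51:47,28', '49:46,29', '47:44,30', '45:44,33', '43:44,36', '41:45,40', '39:46,44', '37:48,48', '35:51,52', '33:53,55', '31:56,58', '29:57,60', '27:58,62', '25:58,62', '23:58,62', '21:59,63', '19:59,63', '17:60,64', '15:61,64', '13:61,64', '11:61,64']
R -0.168 [[ 0.4478 -0.1987  0.    ]]
R -0.148 [[ 0.4669 -0.2047  0.    ]]
R -0.058 [[ 0.5529 -0.2313  0.    ]]
```

>>> jog_arm(hand=[0.015,0.015,0.015,0.015,0.015], travel=[[0,0,0.01],[0,0,0.02],[0,0,0.02],[0,0,0.02],[0,0,0.01]], yaw=[0,0,0,0,0])

```text
time_s: 5.3
position: [0.4387, -0.0806, 0.072]
tool_rot: [[0.325, 0.946, 0.001], [0.946, -0.325, -0.0], [-0.0, 0.001, -1.0]]
ft_force: [0.4, -1.0, -2.8]
grip_width: 0.0252
gripper_force: 34.7
```

>>> jog_arm(hand=[0.015,0.015,0.015,0.015,0.015], travel=[[0,-0.012,0],[0,-0.012,0],[0,-0.012,0],[0,-0.012,0],[0,-0.012,0]], yaw=[-0.154,-0.154,-0.154,-0.154,-0.154])

```text
time_s: 5.92
position: [0.4383, -0.1408, 0.0708]
tool_rot: [[0.894, 0.448, -0.001], [0.448, -0.894, 0.001], [-0.001, -0.001, -1.0]]
ft_force: [0.6, -0.3, -1.9]
grip_width: 0.0251
gripper_force: 34.6
```

>>> jog_arm(hand=[0.015,0.015,0.015,0.015,0.015], travel=[[0.002,-0.012,-0.0077],[0.002,-0.012,-0.0077],[0.002,-0.012,-0.0077],[0.002,-0.011,-0.0077],[0.001,-0.011,-0.0077]], yaw=[-0.154,-0.154,-0.154,-0.154,-0.154])

```text
time_s: 6.55
position: [0.4474, -0.1987, 0.032]
tool_rot: [[0.954, -0.301, -0.001], [-0.301, -0.954, 0.001], [-0.001, -0.0, -1.0]]
ft_force: [-0.1, -0.0, -0.9]
grip_width: 0.0254
gripper_force: 34.6
```

```bash
python3 - <<'E'
from plan import *
import cv2
s=env.observe();p=s["position"];R=np.array(s["tool_rot"]);print(s["time_s"],p,np.degrees(np.arctan2(R[1,0],R[0,0])))
imt=env.get_image("top");a=env.get_image("side")
cv2.imwrite("pics/side2.png",a[:,:,::-1]);cv2.imwrite("pics/top2.png",imt[:,:,::-1])
o=np.zeros((600,800,3),np.uint8)
o[:600,:480]=cv2.resize(a[205:305,240:320],None,fx=6,fy=6,interpolation=3)
o[:480,485:800]=cv2.resize(imt[160:240,290:343],None,fx=6,fy=6,interpolation=3)[:480,:315]
cv2.imwrite("pics/i1.png",np.clip(o*1.4,0,255).astype(np.uint8)[:,:,::-1])
# predicted blade in side crop (6x)
b=[p[0]-.022*np.cos(U["R"][2]),p[1]-.022*np.sin(U["R"][2]),U["R"][2]]
L=np.array([(130,15,46.5),(130,-15,46.5),(40,15,48),(40,-15,48)])/1e3
print("side",((proj("side",place(b,L))-[239.5,204.5])*6).round().tolist())
print("top",((proj("top",place(b,L))-[289.5,159.5])*6+[485,0]).round().tolist())
print("mouth side",((proj("side",place(U["R"],[(-.04,0,.0505),(-.04,.05,.0505),(-.04,-.05,.0505),(-.04,0,.04)]))-[239.5,204.5])*6).round().tolist())
E
```

```text
6.55 [ 0.44743961 -0.19872629  0.03197329] -17.491892982053777
side [[242.0, 317.0], [252.0, 382.0], [13.0, 332.0], [18.0, 398.0]]
top [[684.0, 227.0], [738.0, 244.0], [635.0, 387.0], [690.0, 405.0]]
mouth side [[300.0, 340.0], [282.0, 236.0], [319.0, 452.0], [298.0, 355.0]]
```

View pics/i1.png

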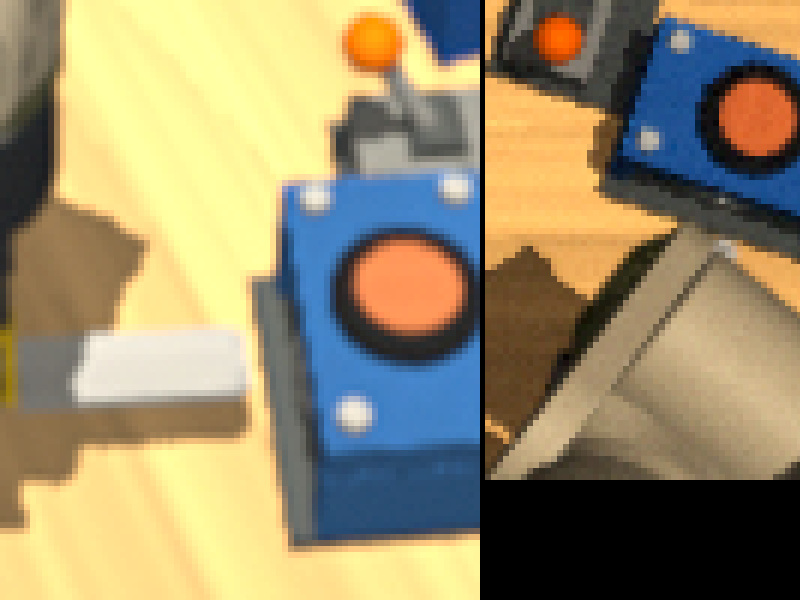

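```bash
python3 - <<'E'
from plan import *
import cv2
s=cv2.cvtColor(cv2.imread("pics/side2.png"),6);t=cv2.cvtColor(cv2.imread("pics/top2.png"),6)
for c in(256,262,268,274,277,280,282): print(c,s[254:280,c].tolist())
print("row264",s[264,268:292].tolist())
print("top rows196-206 cols 322-338");print(t[196:208,320:338])
p=np.array([.44744,-.19873]);y=U["R"][2]
b=[p[0]-.022*np.cos(y),p[1]-.022*np.sin(y),y]
for z in(.0468,.0418): print(z,proj("side",place(b,[(.13,.015,z-.002),(.13,-.015,z-.002),(.126,.015,z),(.126,-.015,z),(.045,.015,z),(.045,-.015,z)])).round(1).tolist(),proj("top",place(b,[(.13,.015,z-.002),(.13,-.015,z-.002)])).round(1).tolist())
E
```

```text
256 [91, 91, 92, 91, 89, 99, 138, 168, 174, 171, 170, 167, 165, 164, 164, 166, 165, 144, 104, 85, 84, 84, 85, 83, 89, 127]
262 [177, 178, 178, 180, 180, 179, 174, 169, 169, 169, 166, 165, 165, 164, 163, 164, 156, 130, 99, 89, 89, 88, 86, 82, 90, 130]
268 [172, 172, 173, 172, 172, 171, 168, 168, 168, 168, 165, 165, 164, 164, 164, 164, 148, 114, 93, 87, 88, 88, 86, 91, 125, 165]
274 [187, 185, 181, 176, 171, 168, 166, 167, 168, 166, 164, 163, 164, 163, 166, 164, 141, 101, 85, 84, 84, 84, 82, 94, 138, 173]
277 [189, 190, 190, 190, 187, 178, 168, 167, 168, 167, 164, 163, 164, 163, 165, 158, 133, 99, 84, 85, 83, 83, 80, 93, 135, 169]
280 [183, 187, 187, 187, 188, 185, 179, 172, 170, 171, 171, 167, 159, 154, 153, 139, 125, 108, 91, 86, 83, 85, 98, 128, 158, 172]
282 [92, 97, 98, 99, 110, 131, 151, 163, 167, 171, 172, 170, 175, 182, 184, 177, 175, 177, 172, 167, 163, 158, 160, 165, 169, 171]
row264 [165, 165, 165, 164, 165, 164, 164, 164, 164, 164, 164, 165, 171, 181, 172, 116, 80, 80, 83, 81, 74, 62, 58, 62]
top rows196-206 cols 322-338
[[115  83  48  47  53  52  49  48  53  50  47  51  45
[... 421 characters left out ...]
2 101  79  66  80 118 129 132 129 130 128 130 110]
 [105 107 106 108 106 103  95  63  75  74  73 105 123 130 131 131 130 128]
 [102 105 106 106 105  99  56  74  91  83  81  75  90 118 128 133 132 132]
 [106 105 108 106 106  59  69  99  98  98  87  83  72  85 119 130 133 133]
 [105 106 105  99  70  61  94 108 105 101  97  90  83  80  80 113 126 132]
 [105 109 104  80  59  94 112 110 105 103 100  98  91  86  79  79 100 125]]
0.0468 [[279.8, 257.8], [281.5, 268.6], [278.2, 257.5], [279.8, 268.3], [243.9, 260.0], [244.7, 270.9]] [[322.6, 197.3], [331.6, 200.3]]
0.0418 [[279.7, 259.0], [281.4, 269.8], [278.1, 258.7], [279.7, 269.5], [243.9, 261.2], [244.8, 272.1]] [[322.4, 197.6], [331.4, 200.5]]
```

The side view puts the blade tip at about (245,330)-(246,398), within 1 px of prediction, and the top view agrees. I'll raise it slightly and feel for the right gap.

>>> jog_arm(hand=[0.015,0.015,0.015,0.015,0.015], travel=[[0.0057,-0.0018,0.0022],[0.0057,-0.0018,0],[0.0057,-0.0018,0],[0.0048,-0.0015,0],[0.003,-0.0009,0]], yaw=[0.002,0,0,0,0])

```text
time_s: 7.28
position: [0.473, -0.2064, 0.0347]
tool_rot: [[0.956, -0.293, 0.0], [-0.293, -0.956, -0.0], [0.0, 0.0, -1.0]]
ft_force: [-0.0, -0.5, -1.4]
grip_width: 0.0255
gripper_force: 34.7
```

>>> jog_arm(hand=[0.015,0.015,0.015,0.015,0.015], travel=[[0.006,-0.0019,0],[0.008,-0.0025,0],[0.009,-0.0028,0],[0.009,-0.0028,0],[0.009,-0.0028,0]], yaw=[-0.003,0,0,0,0])

```text
time_s: 7.9
position: [0.5143, -0.2194, 0.0347]
tool_rot: [[0.955, -0.297, -0.0], [-0.297, -0.955, 0.0], [-0.0, -0.0, -1.0]]
ft_force: [-0.1, -0.3, -2.2]
grip_width: 0.0254
gripper_force: 34.7
```

>>> jog_arm(hand=[0.015,0.015,0.015,0.015,0.015], travel=[[0.009,-0.0028,0],[0.009,-0.0028,0],[0.008,-0.0025,-0.0007],[0.005,-0.0015,-0.0007],[0.002,-0.0006,-0.0006]], yaw=[0,0,0,0,0])

```text
time_s: 8.52
position: [0.5468, -0.2294, 0.0326]
tool_rot: [[0.955, -0.297, -0.0], [-0.297, -0.955, 0.0], [-0.0, -0.0, -1.0]]
ft_force: [-0.6, 0.2, -2.2]
grip_width: 0.0255
gripper_force: 34.7
```

>>> jog_arm(hand=[0.015,0.015,0.015,0.015,0.015], travel=[[0.001,-0.0003,0],[0.001,-0.0003,0],[0.001,-0.0003,0],[0.001,-0.0003,0],[0.001,-0.0003,0]], yaw=[0,0,0,0,0])

```text
time_s: 9.15
position: [0.5517, -0.2309, 0.0328]
tool_rot: [[0.955, -0.297, 0.0], [-0.297, -0.955, -0.0], [0.0, -0.0, -1.0]]
ft_force: [-0.1, 0.9, -1.6]
grip_width: 0.026
gripper_force: 34.7
```

No contact yet, so I'll keep creeping forward.

>>> jog_arm(hand=[0.015,0.015,0.015,0.015,0.015], travel=[[0.0008,-0.0002,0],[0.0008,-0.0003,0],[0.0008,-0.0002,0],[0.0008,-0.0003,0],[0.0008,-0.0002,0]], yaw=[0,0,0,0,0])

```text
time_s: 9.78
position: [0.5525, -0.231, 0.0323]
tool_rot: [[0.955, -0.296, -0.008], [-0.296, -0.955, 0.003], [-0.008, -0.001, -1.0]]
ft_force: [-17.8, 3.3, 6.3]
grip_width: 0.0254
gripper_force: 35.7
```

The handle has met the yoke (18 N). I'll relieve the push and lower onto the disc.

>>> jog_arm(hand=[0.015,0.015,0.015,0.015,0.015], travel=[[-0.0024,0.0008,0],[0,0,-0.0005],[0,0,-0.0005],[0,0,-0.0005],[0,0,0]], yaw=[0,0,0,0,0])

```text
time_s: 10.4
position: [0.5526, -0.231, 0.0313]
tool_rot: [[0.955, -0.297, -0.002], [-0.297, -0.955, 0.001], [-0.002, -0.0, -1.0]]
ft_force: [-6.9, 1.6, 1.7]
grip_width: 0.0247
gripper_force: 35.2
```

>>> jog_arm(hand=[0.03,0.035,0.045,0.055,0.06], travel=[[0,0,0],[0,0,0],[0,0,0],[0,0,0],[0,0,0]], yaw=[0,0,0,0,0])

```text
time_s: 11.02
position: [0.5533, -0.2313, 0.0313]
tool_rot: [[0.955, -0.297, 0.0], [-0.297, -0.955, -0.0], [0.0, 0.0, -1.0]]
ft_force: [-0.3, -0.9, 0.1]
grip_width: 0.0603
gripper_force: 0.0
```

```bash
python3 - <<'E'
from plan import *
import cv2
s=env.observe();print(s["time_s"],s["position"],s["ft_force"],s["q"])
a=env.get_image("side")[190:305,215:335]
cv2.imwrite("pics/r1.png",np.clip(cv2.resize(a,None,fx=5,fy=5,interpolation=3)*1.3,0,255).astype(np.uint8)[:,:,::-1])
# right lever tip at q=.05,1.0 ; in world
for q in(.05,.5,1.): print(q,place(U["R"],[.035+.07*np.sin(q-.5),.112,.03+.07*np.cos(q-.5)]).round(4))
E
```

```text
11.025 [ 0.553291   -0.23133829  0.03125365] [-0.32942876 -0.86695514  0.07645387] [-3.39907742e+01  3.73123375e+01  8.04450343e+01  3.23792439e-03
  6.22321402e+01  7.32660557e+01]
0.05 [[ 0.6458 -0.1429  0.093 ]]
0.5 [[ 0.6749 -0.1519  0.1   ]]
1.0 [[ 0.707  -0.1618  0.0914]]
```

View pics/r1.png

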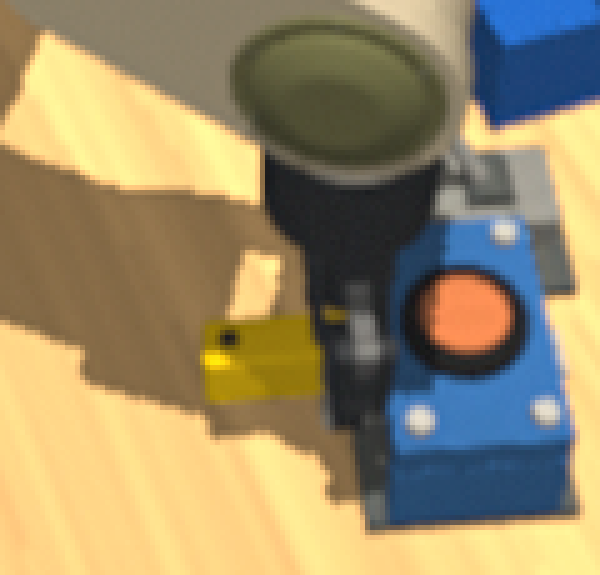

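The handle sits against the yoke at about (260,350), with the blade in the gap and the fingers open. Retreating upward now, then across to the lever.

>>> jog_arm(hand=[0.06,0.06,0.06,0.06,0.06], travel=[[0,0,0.006],[0,0,0.012],[0,0,0.02],[0,0,0.02],[0,0,0.02]], yaw=[0,0,0,0,0])

```text
time_s: 11.7
position: [0.5533, -0.2313, 0.1109]
tool_rot: [[0.955, -0.297, 0.001], [-0.297, -0.955, -0.001], [0.001, 0.0, -1.0]]
ft_force: [0.0, -1.0, 1.0]
grip_width: 0.0603
gripper_force: 0.0
```

>>> jog_arm(hand=[0.03,0.0,0.0,0.0,0.0], travel=[[0.0096,0.0204,0],[0.0096,0.0204,0],[0.0096,0.0204,0],[0.0096,0.0204,0],[0.0096,0.0204,0]], yaw=[0,0,0,0,0])

```text
time_s: 12.32
position: [0.6017, -0.1286, 0.1101]
tool_rot: [[0.955, -0.297, 0.001], [-0.297, -0.955, -0.0], [0.001, 0.0, -1.0]]
ft_force: [0.2, 1.0, 0.1]
grip_width: 0.0002
gripper_force: 0.0
```

```bash
cat > chk.py <<'E'
from plan import *
import cv2
s=env.observe();print(s["time_s"],s["position"],np.array(s["ft_force"]).round(1))
for n in("top","side"):
    im=env.get_image(n);h=cv2.cvtColor(im,cv2.COLOR_RGB2HSV)
    b=proj(n,place(U["R"],[(.0,.112,.095)]))[0].astype(int)
    for nm,lo,hi in(("orange",(5,200,110),(17,255,255)),("yellow",(23,180,60),(32,255,255))):
        m=cv2.inRange(h,lo,hi);c,_,st,ce=cv2.connectedComponentsWithStats(m)
        print(n,nm,[(ce[i].round(1).tolist(),int(st[i,4])) for i in range(1,c) if st[i,4]>5 and 130<ce[i][0]<370 and 100<ce[i][1]<300])
qs=(.05,.3,.6,.9,1.)
B=np.vstack([place(U["R"],[.035+.07*np.sin(q-.5),.112,.03+.07*np.cos(q-.5)]) for q in qs])
for n in("top","side"):print(n,"ball model",dict(zip(qs,proj(n,B).round(1).tolist())))
ba=place(U["R"],[-.08,0,0])[0];ba=[ba[0],ba[1],U["R"][2]]
print("handle model",[proj(n,place(ba,[0,0,.074])).round(1).tolist() for n in("top","side")])
E
python3 chk.py
```

```text
12.325 [ 0.60171916 -0.12855345  0.11009492] [0.2 1.  0.1]
top orange [([194.3, 176.2], 13), ([332.9, 180.8], 18), ([338.8, 178.5], 8), ([196.2, 182.4], 12), ([157.9, 190.6], 45)]
top yellow [([327.1, 203.1], 190), ([130.3, 235.5], 6)]
side orange [([211.5, 120.3], 23), ([301.6, 211.9], 50)]
side yellow [([168.9, 125.5], 218), ([272.7, 260.7], 530)]
top ball model {0.05: [301.2, 165.9], 0.3: [302.9, 160.6], 0.6: [304.9, 154.3], 0.9: [306.7, 148.8], 1.0: [307.1, 147.2]}
side ball model {0.05: [301.9, 211.6], 0.3: [308.7, 209.6], 0.6: [317.2, 208.8], 0.9: [325.2, 209.6], 1.0: [327.6, 210.3]}
handle model [[[326.7, 203.3]], [[272.6, 256.5]]]
```

The blade is lying fully in. Lowering in front of the lever, then pushing.

>>> jog_arm(hand=[0,0,0,0,0], travel=[[0,0,-0.012],[0,0,-0.012],[0,0,-0.01],[0,0,-0.008],[0,0,-0.003]], yaw=[0,0,0,0,0])

```text
time_s: 13.05
position: [0.601, -0.1294, 0.0636]
tool_rot: [[0.955, -0.297, -0.001], [-0.297, -0.955, 0.0], [-0.001, -0.0, -1.0]]
ft_force: [-0.8, -0.0, -0.4]
grip_width: -0.0002
gripper_force: 0.0
```

>>> jog_arm(hand=[0,0,0,0,0], travel=[[0.0095,-0.003,0],[0.0095,-0.003,0],[0.0095,-0.003,0],[0.0095,-0.003,0],[0.0095,-0.003,0]], yaw=[0,0,0,0,0])

```text
time_s: 13.68
position: [0.6494, -0.1445, 0.0642]
tool_rot: [[0.955, -0.297, 0.0], [-0.297, -0.955, -0.0], [0.0, 0.0, -1.0]]
ft_force: [0.0, 0.1, 0.3]
grip_width: -0.0001
gripper_force: 0.6
```

>>> jog_arm(hand=[0,0,0,0,0], travel=[[0.005,-0.0015,0],[0.005,-0.0015,0],[0.005,-0.0015,0],[0.005,-0.0015,0],[0.004,-0.0012,0]], yaw=[0,0,0,0,0])

```text
time_s: 14.3
position: [0.6729, -0.1516, 0.0641]
tool_rot: [[0.955, -0.297, -0.0], [-0.297, -0.955, 0.0], [-0.0, -0.0, -1.0]]
ft_force: [-0.5, 0.2, -1.1]
grip_width: -0.0001
gripper_force: 0.5
```

```bash
python3 chk.py | head -5
```

```text
14.3 [ 0.67290516 -0.15160444  0.06405946] [-0.5  0.2 -1.1]
top orange [([192.3, 177.2], 6), ([334.6, 179.2], 54), ([189.3, 180.3], 15), ([196.5, 181.0], 17), ([157.8, 190.6], 46)]
top yellow [([327.1, 203.1], 188)]
side orange [([212.1, 119.6], 34), ([324.0, 212.5], 8)]
side yellow [([168.9, 125.5], 215), ([272.7, 260.7], 529)]
```

>>> jog_arm(hand=[0,0,0,0,0], travel=[[0.002,-0.0006,0],[0.002,-0.0006,0],[0.002,-0.0006,0],[0.0015,-0.0005,0],[0.001,-0.0003,0]], yaw=[0,0,0,0,0])

```text
time_s: 15.02
position: [0.6813, -0.1541, 0.0642]
tool_rot: [[0.955, -0.297, -0.0], [-0.297, -0.955, 0.0], [-0.0, -0.0, -1.0]]
ft_force: [-1.1, 0.5, -1.4]
grip_width: -0.0002
gripper_force: 0.5
```

>>> jog_arm(hand=[0,0,0,0,0], travel=[[0.001,-0.0003,0],[0.001,-0.0003,0],[0.001,-0.0003,0],[0.001,-0.0003,0],[0.001,-0.0003,0]], yaw=[0,0,0,0,0])

```text
time_s: 15.65
position: [0.6854, -0.1553, 0.0641]
tool_rot: [[0.955, -0.297, -0.003], [-0.297, -0.955, 0.001], [-0.003, 0.0, -1.0]]
ft_force: [-9.3, 2.4, 1.6]
grip_width: -0.0002
gripper_force: 4.3
```

The end stop is reached. Backing off, going up and checking.

>>> jog_arm(hand=[0,0,0,0,0], travel=[[0.0005,-0.0002,0],[-0.008,0.0025,0],[-0.015,0.0045,0],[-0.015,0.0045,0.01],[-0.015,0.0045,0.03]], yaw=[0,0,0,0,0])

```text
time_s: 16.27
position: [0.6327, -0.1395, 0.1036]
tool_rot: [[0.955, -0.297, -0.002], [-0.297, -0.955, 0.001], [-0.002, -0.0, -1.0]]
ft_force: [0.3, -0.1, 0.3]
grip_width: 0.0001
gripper_force: 0.0
```

>>> jog_arm(hand=[0,0,0,0,0], travel=[[-0.03,0.02,0.03],[-0.04,0.03,0.03],[-0.04,0.03,0.02],[-0.04,0.03,0],[-0.02,0.02,0]], yaw=[0,0,0,0,0])

```text
time_s: 16.9
position: [0.4621, -0.0087, 0.185]
tool_rot: [[0.955, -0.296, 0.002], [-0.296, -0.955, -0.001], [0.002, -0.0, -1.0]]
ft_force: [0.1, 0.4, 0.6]
grip_width: -0.0
gripper_force: 0.0
```

```bash
python3 chk.py
```

```text
16.9 [ 0.46209557 -0.00865393  0.18503327] [0.1 0.4 0.6]
top orange [([308.1, 146.9], 43), ([335.2, 176.7], 29), ([197.1, 181.7], 25), ([191.4, 181.8], 10), ([336.7, 182.0], 12), ([157.8, 190.6], 46)]
top yellow [([326.9, 203.4], 196)]
side orange [([327.8, 210.1], 64)]
side yellow [([168.9, 125.5], 215), ([272.7, 260.7], 531)]
top ball model {0.05: [301.2, 165.9], 0.3: [302.9, 160.6], 0.6: [304.9, 154.3], 0.9: [306.7, 148.8], 1.0: [307.1, 147.2]}
side ball model {0.05: [301.9, 211.6], 0.3: [308.7, 209.6], 0.6: [317.2, 208.8], 0.9: [325.2, 209.6], 1.0: [327.6, 210.3]}
handle model [[[326.7, 203.3]], [[272.6, 256.5]]]
```

```bash
python3 -c "
from rig import env
print(env.close_job())"
```

```text
the job is handed in; nothing more can be done
None
```

The blade passed in the right unit's gap and lies there fully in; that unit's lever was then pushed to its far stop, the left unit's lever and surroundings were left alone, and I handed the job in at about 17 s (no verdict returned).

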